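# Open up a ratchet bookend on a pharmacy desk

### The arm

A 6-joint arm with a two-finger parallel gripper is mounted at the origin on the work surface. World frame = base frame: x ahead of the robot, y to its left, z up, the work surface at z = 0. Lengths are in mm, angles in rad, forces in N, time in s.
With the tool pointing down it reaches from about 350 to 975 mm from the base axis. Payload 7.1 kg.
Tool frame: the origin (TCP) lies at the very end of the fingers, on their centre line; the grasp point (between the pads) lies 19 mm behind it; x points along the fingers, y is the direction in which the jaws open and shut, and the axes are right-handed (so a half turn about x gives the same grasp; the last joint's range is limited). The gripper opens to 88 mm and grips with 3 to 60 N. Pads are 20 mm wide; open, the fingers measure 115 mm over their backs; the gripper's body (75 mm by 178 mm) begins 61 mm behind the grasp point.
Start: joints at [-0.019, 0.423, 1.63, -0, 1.089, -0.019], TCP at [624.984, 0.026, 222.675] pointing down, gripper open.
Joint ranges: [-3, 3], [-0.9, 2.11], [0.09, 2.58], [-1.31, 4.45], [0.11, 2.69], [-2.54, 2.54]. Speed limits (rad/s): [2.39, 2.39, 3.01, 3.14, 3.14, 3.14].

### API

Orientations are given as a rotation vector (axis times angle).
In Python, from workcell import ctrl gives the robot as it stands. The module is installed in compiled form; this text tells all that it offers.
- The arm moves only by the tool carry_out, never from a script. Its argument "commands" is a list of rows, each a list of 6 numbers: the shift along the tool's x, y, z in m, then the turn, a rotation vector about the tool's x, y, z in degrees. In form: [[tx, ty, tz, rx, ry, rz], ...]. A call has 1 to 8 rows; each row shifts and turns the pose as measured when the row begins, along the tool's axes as they then stand; what a row does not reach is not made up. A row lasts 1/8 s, in which the tool goes at most 62.5 mm and 10.7 degrees, less where a joint would pass 70% of its speed; a pose out of reach is approached as far as the arm can. A call with a gripper value outside its range is refused whole. "grip" is the closure, from 0 (fully open) to 1 (shut), set as the call begins (left out, the last holds). The fingers move at their own pace and stop on an object; the grip force is fixed at half the most. Time passes only in rows, so rows that do not move let the fingers close. It gives the time, the measured TCP pose, the force and the opening at its end, in the units of the state.
- ctrl.get_obs(): the state, without advancing time (a new reading comes with each control period).
- ctrl.get_image(name): name is "scene" or "side" or "wrist"; returns a dict with "pixels" (420x560x3 uint8, blue, green, red), "intrinsics" (3x3 intrinsics, pixels), "rvec" (rotation vector, rad) and "tvec" (3), from world to camera coordinates, as OpenCV has them. Camera axes: x right, y down, z forward; pixel columns grow to the right and rows downward; lengths in mm; the calibration is good to about 2 mm. The wrist camera is an equidistant fisheye: a pixel r from the principal point sees the ray r / f radians off the axis. A picture is of the moment at which its call begins. There is no depth.
- ctrl.close_job(): hands the job in, once; it reports no verdict.
The state is a dict: "t": time; "qpos": joint angles; "qvel": joint speeds; "joint_torque": joint torques, N m; "ee_pos": TCP position; "orientation": TCP orientation; "ft_force": force on the tool from outside, world axes, zero at the start; "moment": the same for the moment, N m; "width": finger opening in mm.
Only numpy, scipy, OpenCV 4.12 (cv2) and the standard library are available. Lean on these libraries where they do the work, as an engineer would, in place of code of your own. Each camera call takes 0.05 s, during which the arm holds its last target. There are 200 camera calls.

### The job

More cartons are coming, so make room for them in the ratchet bookend tray: press the black release pad on top of the sliding bookend fully down so that its ratchet lets go, then push the bookend back along its bar, away from the standing cartons, until it is fully home against the end stop. Use fingertips or the outside of the fingers only: do not grip or lift anything, leave the cartons standing where they are and do not disturb the bottle, and finish clear of everything.

Things in the scene. Friction and masses are not known exactly. Their poses are not given: they have to be found in the camera images.
- tray: Fixed dark steel tray, 370 mm long (its y), 100 mm wide (its x), floor 8 mm thick. Origin: centre of its underside, on the desk; z up. Upright fixed end, 82 mm tall, inner face at y = -167 mm, with the cartons in a row against it; end stop, 60 mm tall, inner face at y = +170 mm. A toothed bar runs along y at x = +56 to +74 mm, 30 to 44 mm up; the bookend slides along it, back being +y.
- slider (a joint): Position of the sliding bookend along the bar, m; its carton-side face is at tray y = -60 mm + this. Grows as it goes back, away from the cartons; 0.170 is fully home against the end stop. The ratchet locks it both ways (3 to 4 mm of play) until the release is down; then it slides with 2.5 N of drag and stays where left.
- face_top (a point): Middle of the upper edge of the bookend's carton-side face (the face to push), 108 mm above the desk; moves with it. Axes as the tray's: y is the way back. The bookend is a block 100 mm wide (x), 60 mm deep (from this face towards +y), 10 to 108 mm above the desk. The cartons' tops are 38 mm lower than this point, so the upper 30 mm of the face can be pushed from above them.
- release_top (a point): Centre of the top of the black release pad on the bookend; axes as the tray's. The pad is 42 (x) by 36 (y) mm, centred 30 mm behind the face (+y). Up, its top is 122 mm above the desk and 14 mm above the bookend's top; fully pressed, 4 mm above it. A 14 mm wide steel strap leads from it over the +x side to the pawl.
- release (a joint): How far the release pad is pressed down, m: 0 up (locked), 0.010 fully down. The ratchet lets go beyond 0.007. Moving it takes about 3 N; it stays down when let go.
- carton0_mid (a point): Centre of the white medicine carton next to the fixed end: 84 x 34 x 62 mm (x, y, z), loose, standing on the tray floor, its top 70 mm above the desk.
- carton1_mid (a point): Centre of the middle carton of the row, same size.
- carton2_mid (a point): Centre of the carton nearest to the bookend, same size.
- bottle_mid (a point): Centre of a loose amber bottle, 42 mm in diameter and 85 mm tall, standing on the desk beside the tray.

How it is judged (in metres and radians):
On the way, in this order (a step that is already met when the one before it is completed fails the run):
1. the release pad is pressed down before the bookend has been moved (value of joint release above 0.007 m and distance of face_top from where it was at the start of the episode below 0.02 m), for 0.1 s.
2. the bookend is pushed home against the end stop (value of joint slider above 0.163 m), for 0.2 s.
At the end, for the whole second after the job is handed in: The bookend stands at rest within 7 mm of the end stop; every carton stands upright within 15 mm of where it was; the bottle stands upright within 20 mm of where it was (value of joint slider above 0.163 m and velocity of joint slider between -0.01 and 0.01 m/s and distance of each of carton0_mid, carton1_mid, carton2_mid from where it was at the start of the episode below 0.015 m and angle between each of carton0_mid, carton1_mid, carton2_mid, bottle_mid's own z axis and vertical below 0.15 rad and distance of bottle_mid from where it was at the start of the episode below 0.02 m); the robot touches nothing.
It fails at once if the bookend is gripped, fingers bearing on its face and its rear plate at once (contact force between the fingers and slider_c3 above 1 N and contact force between the fingers and slider_c4 above 1 N).
It fails at once if a carton is lifted or tipped (height (world z) of any of carton0_mid, carton1_mid, carton2_mid above 0.055 m or angle between any of carton0_mid, carton1_mid, carton2_mid's own z axis and vertical above 0.5 rad).
It fails at once if the bottle is lifted or knocked over (height (world z) of bottle_mid above 0.06 m or angle between bottle_mid's own z axis and vertical above 0.5 rad).
It also fails if it takes over 35 s, if anything falls off the work surface, if the arm or the gripper's body presses on something with over 40 N, if the wrist force passes 120 N, or if a joint passes its speed limit or range.

## Working session

There is one attempt and no reset: what is moved stays moved. The work goes in short steps, Python scripts to look and compute and a tool call to move; the robot and the scene stay as the last step left them, time stands still between calls to the robot, and variables do not carry over. Pictures are saved under pics/ and viewed, about 8 in all and at most 12, crops included, and the job is handed in when it is done.

Besides the shell and the picture viewer there is one more tool, called after "Emit:" as name([rows], argument=value, ...), one row to a line, values as JSON. carry_out: Moves the arm, as the interface text tells. Its arguments: {"type":"object","properties":{"commands":{"type":"array"},"grip":{"type":"number"}},"required":["commands"]}

```bash
mkdir -p pics
cat > h.py <<'E'
import numpy as np, cv2
from workcell import ctrl
def snap(n,f):
    d=ctrl.get_image(n); cv2.imwrite(f'pics/{f}.png',d['pixels']); np.savez(f'pics/{f}.npz',**d); return d
def ray(d,uv):
    K=np.array(d['intrinsics']);R=cv2.Rodrigues(np.array(d['rvec'],float))[0];t=np.array(d['tvec'],float).ravel()
    p=cv2.undistortPoints(np.array([[uv]],float),K,None).ravel()
    return -R.T@t, R.T@np.array([*p,1])
def onz(d,uv,z):
    c,v=ray(d,uv); return c+v*(z-c[2])/v[2]
def tri(d1,u1,d2,u2):
    c1,v1=ray(d1,u1);c2,v2=ray(d2,u2)
    s=np.linalg.lstsq(np.c_[v1,-v2],c2-c1,rcond=None)[0]
    a,b=c1+s[0]*v1,c2+s[1]*v2
    return (a+b)/2,np.linalg.norm(a-b)
E
python3 - <<'E'
from h import *
a=snap('scene','s0');b=snap('side','d0')
print(ctrl.get_obs())
E
```

```text
{'t': 0.1, 'qpos': array([-1.90226901e-02,  4.23724208e-01,  1.63060618e+00, -2.35030847e-05,
        1.08861457e+00, -1.89987899e-02]), 'qvel': array([-1.38441140e-03, -1.48458405e-03, -2.40129097e-03,  8.53616461e-04,
        5.18932894e-04,  8.60369917e-05]), 'joint_torque': array([ 6.49496542e-04, -5.45618248e+01, -2.74323839e+01,  6.46709581e-02,
        1.88581715e-02,  1.54216096e-06]), 'ee_pos': array([6.24496903e+02, 1.46601998e-02, 2.22007450e+02]), 'orientation': array([ 1.208573  ,  1.21019293, -1.21020272]), 'ft_force': array([-0.14410376, -0.67678869, -0.49251908]), 'moment': array([ 0.00800655, -0.01390728, -0.02271118]), 'width': 87.89167586542284}
```

View pics/s0.png

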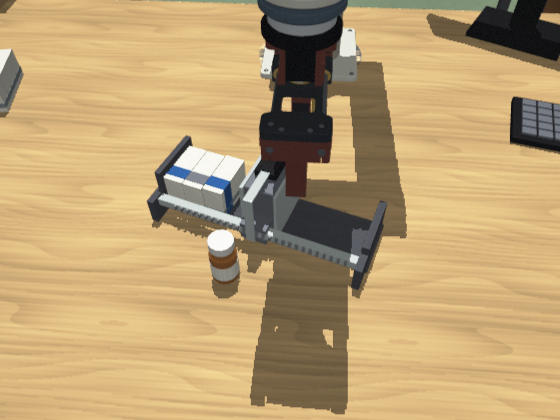

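View pics/d0.png

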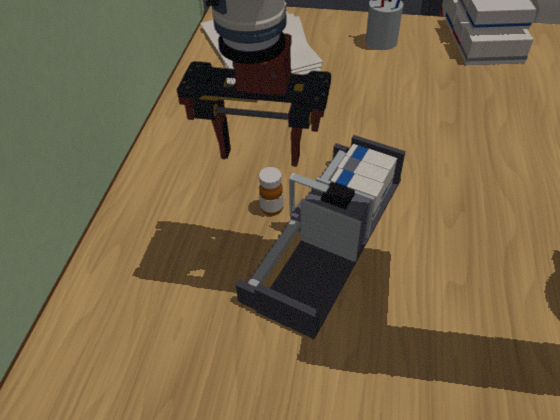

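The scene view shows the tray from about (150,215) to (385,205), with the cartons at the left, the bookend at about (265,200), and the bottle at (223,257). The gripper partly hides the bookend. The side view shows the pad at (338,195), the bottle at (271,192), and the end stop at (280,305).

Run:
```python
from h import *
d=snap('wrist','w0')
s=cv2.imread('pics/s0.png')[125:295,140:400];t=cv2.imread('pics/d0.png')[130:335,230:410]
s=cv2.resize(s,None,fx=1.7,fy=1.7,interpolation=2);t=cv2.resize(t,None,fx=1.9,fy=1.9,interpolation=2)
o=np.zeros((600,800,3),np.uint8);o[:s.shape[0],:s.shape[1]]=s;o[:t.shape[0],450:450+t.shape[1]]=t
w=cv2.resize(cv2.imread('pics/w0.png'),(400,300));o[300:600,:400]=w
cv2.imwrite('pics/c0.png',o)
a=np.load('pics/s0.npz');b=np.load('pics/d0.npz')
print(ray(a,(280,210)),ray(b,(280,210)),d['intrinsics'])
print('pad side @122',onz(b,(338,195),118))
print('bottle',tri(a,(221,238),b,(271,173)))
```

```text
(array([1042.79505122,   14.32479432,  615.72186747]), array([-0.65856252, -0.05676187, -0.75046308])) (array([492.37028449, 517.69349174, 710.72195332]), array([ 0.13639519, -0.65153122, -0.7465749 ])) [[325.1922621    0.         278.98189145]
 [  0.         325.1922621  206.1745918 ]
 [  0.           0.           1.        ]]
pad side @122 [517.99661564 -43.42339421 118.        ]
bottle (array([ 636.18352375, -104.63496694,   87.73742532]), np.float64(1.961080993572802))
```

View pics/c0.png

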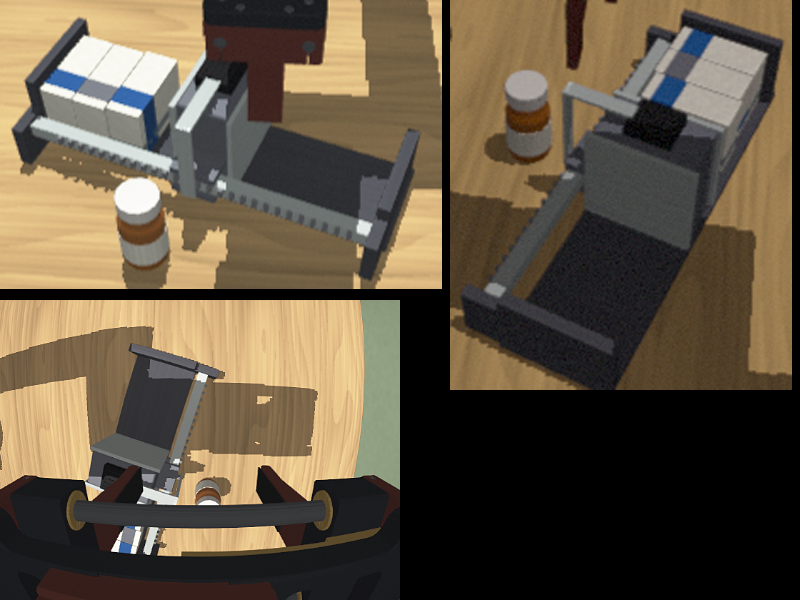

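The composite shows bar ends at scene (365,225) and (36,122), and in the side crop at (495,290) for the stop end. The pad is at side crop (656,121) and scene crop (222,73). The wrist crop shows the bookend ahead of the fingers and the bottle between them.

Run:
```python
from h import *
a=np.load('pics/s0.npz');b=np.load('pics/d0.npz')
S=lambda x,y:(140+x/1.7,125+y/1.7)
D=lambda x,y:(230+(x-450)/1.9,130+y/1.9)
for n,s,d,z in [('barstop',(364,228),(495,290),44),('barfix',(36,125),(660,45),44),
 ('stoptop+x',(389,212),(464,292),60),('pad',(222,73),(656,121),122),
 ('strapcorner',(188,95),(568,86),118),('fixtop+x',(32,80),(685,14),82),('fixtop-x',(83,20),(781,41),82)]:
    p,e=tri(a,S(*s),b,D(*d));print(n,p.round(),round(e,1),'| onz',onz(a,S(*s),z).round(),onz(b,D(*d),z).round())
```

```text
barstop [628.  86.  44.] 1.1 | onz [629.  86.  44.] [628.  86.  44.]
barfix [ 527. -224.   41.] 1.4 | onz [ 530. -223.   44.] [ 527. -219.   44.]
stoptop+x [640. 107.  77.] 12.0 | onz [622. 106.  60.] [648. 101.  60.]
pad [519. -46. 116.] 4.4 | onz [527. -43. 122.] [517. -42. 122.]
strapcorner [587. -60. 144.] 16.7 | onz [552. -71. 118.] [595. -75. 118.]
fixtop+x [ 506. -226.   81.] 0.2 | onz [ 507. -225.   82.] [ 506. -225.   82.]
fixtop-x [ 417. -196.   82.] 4.0 | onz [ 418. -195.   82.] [ 415. -199.   82.]
```

Emit:
carry_out([
  [0,-0.035,0.014,0,0,0],
  [0,-0.035,0.014,0,0,0],
  [0,-0.035,0.014,0,0,0],
  [0,0,0,9,0,0],
  [0,0,0,9,0,0],
  [0,0,0,0,0,0],
  [0,0,0,0,0,0],
  [0,0,0,0,0,0],
], grip=1)

```text
t: 1.15
ee_pos: [514.9, -42.9, 220.3]
orientation: [1.436, 1.046, -1.442]
ft_force: [0.2, 0.6, 0.3]
width: 11.0
```

Run:
```python
from h import *
from scipy.spatial.transform import Rotation as R
o=ctrl.get_obs();print(o['ee_pos'],R.from_rotvec(o['orientation']).as_matrix().round(3),o['width'],o['t'])
w=snap('wrist','w1')['pixels'];s=snap('scene','s1')['pixels'];b=snap('side','d1')['pixels']
s=cv2.resize(s[125:295,140:400],None,fx=1.7,fy=1.7,interpolation=2);t=cv2.resize(b[130:335,230:410],None,fx=1.9,fy=1.9,interpolation=2)
q=np.zeros((600,800,3),np.uint8);q[:s.shape[0],:s.shape[1]]=s;q[:t.shape[0],450:450+t.shape[1]]=t;q[300:600,:400]=cv2.resize(w,(400,300))
cv2.imwrite('pics/c1.png',q)
```

```text
[514.91632289 -42.92736322 220.34558779] [[-0.004  0.95  -0.311]
 [ 0.    -0.311 -0.95 ]
 [-1.    -0.004  0.001]] 11.006367323567533 1.15
```

View pics/c1.png

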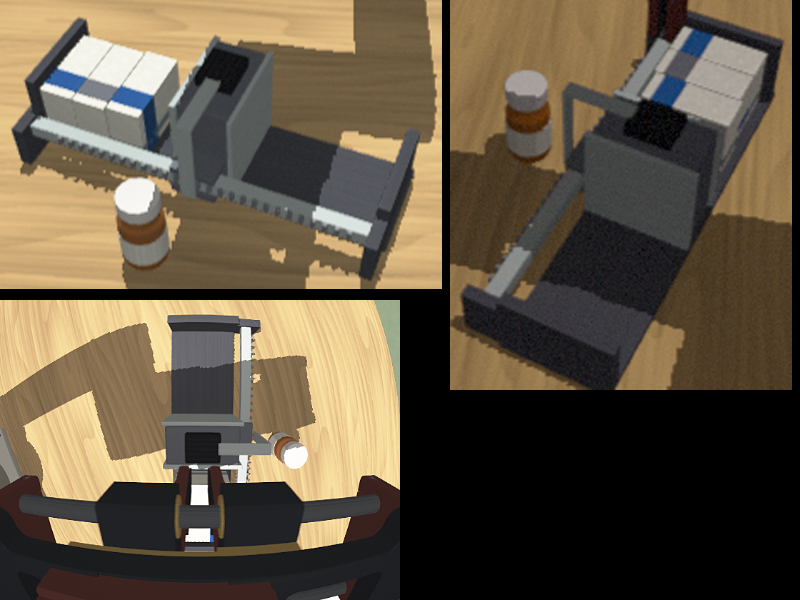

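Now the whole pad is visible: scene crop centre about (223,72), side crop about (656,121), wrist crop about (203,447). It sits square to the fingers. I'll measure it with dark masks.

Run:
```python
from h import *
ds={}
for f,(x0,y0,x1,y1) in {'s1':(248,145,295,185),'d1':(318,178,362,215),'w1':(240,170,320,235)}.items():
    d=np.load(f'pics/{f}.npz');g=d['pixels'].max(2)
    m=np.zeros_like(g);m[y0:y1,x0:x1]=(g[y0:y1,x0:x1]<48)*255
    n,l,st,c=cv2.connectedComponentsWithStats(m);i=1+st[1:,4].argmax()
    cn=cv2.findContours((l==i).astype(np.uint8),0,1)[0][0]
    hull=cv2.approxPolyDP(cv2.convexHull(cn),2.5,True)[:,0]
    print(f,st[i],c[i].round(1),hull.tolist())
    uv=lambda p:p
    if f=='w1':
        K=d['intrinsics'].astype(float)
        def z2(p,z=122):
            q=cv2.fisheye.undistortPoints(np.array([[p]],float),K,np.zeros(4)).ravel()
            R=cv2.Rodrigues(d['rvec'].astype(float))[0];t=d['tvec'].ravel();C=-R.T@t;v=R.T@[*q,1];return C+v*(z-C[2])/v[2]
    else: z2=lambda p,z=122:onz(d,tuple(map(float,p)),z)
    print('centre',z2(c[i]).round(1));print([z2(p).round()[:2].tolist() for p in hull])
```

```text
s1 [254 153  33  28 530] [271.1 165.6] [[265, 153], [286, 159], [276, 180], [254, 173]]
centre [522.4 -43.  122. ]
[[495.0, -55.0], [506.0, -22.0], [552.0, -33.0], [540.0, -67.0]]
d1 [318 182  44  33 918] [340.1 198.9] [[318, 193], [331, 182], [345, 186], [361, 197], [361, 214], [346, 214], [318, 203]]
centre [513.8 -32.  122. ]
[[548.0, -39.0], [531.0, -66.0], [509.0, -60.0], [483.0, -41.0], [480.0, -6.0], [502.0, -3.0], [546.0, -19.0]]
w1 [ 259  185   50   44 2089] [282.7 206.4] [[308, 187], [307, 227], [260, 227], [261, 185]]
centre [518.5 -42.7 122. ]
[[543.0, -34.0], [532.0, -66.0], [495.0, -54.0], [507.0, -20.0]]
```

Emit:
carry_out([
  [0.035,0.003,0,0,0,0],
  [0.035,0,0,0,0,0],
  [0.015,0,0,0,0,0],
  [0,0,0,0,0,0],
  [0,0,0,0,0,0],
])

```text
t: 1.92
ee_pos: [519.8, -44.0, 135.3]
orientation: [1.437, 1.043, -1.438]
ft_force: [-0.4, -0.0, 1.2]
width: 0.2
```

Emit:
carry_out([
  [0.006,0,0,0,0,0],
  [0.006,0,0,0,0,0],
  [0.004,0,0,0,0,0],
  [0.003,0,0,0,0,0],
])

```text
t: 2.42
ee_pos: [521.4, -44.1, 117.7]
orientation: [1.439, 1.04, -1.434]
ft_force: [-1.6, 0.4, 2.5]
width: 0.5
```

Emit:
carry_out([
  [0.003,0,0,0,0,0],
  [0.003,0,0,0,0,0],
  [0,0,0,0,0,0],
])

```text
t: 2.8
ee_pos: [521.4, -44.1, 112.3]
orientation: [1.439, 1.04, -1.434]
ft_force: [-2.8, 0.5, 6.1]
width: 0.5
```

Emit:
carry_out([
  [0.002,0,0,0,0,0],
  [0.001,0,0,0,0,0],
  [0,0,0,0,0,0],
])

```text
t: 3.18
ee_pos: [521.5, -44.1, 112.5]
orientation: [1.439, 1.04, -1.434]
ft_force: [-0.5, -0.0, 0.9]
width: 0.4
```

Emit:
carry_out([
  [0.004,0,0,0,0,0],
])

```text
t: 3.3
ee_pos: [522.1, -44.0, 111.5]
orientation: [1.44, 1.04, -1.433]
ft_force: [-19.4, 4.3, 70.4]
width: 0.4
```

Emit:
carry_out([
  [0.004,0,0,0,0,0],
])

```text
t: 3.42
ee_pos: [522.1, -43.8, 111.6]
orientation: [1.44, 1.04, -1.433]
ft_force: [-20.4, 4.7, 63.6]
width: 0.7
```

Emit:
carry_out([
  [-0.025,0,0,0,0,0],
  [-0.025,0,0,0,0,0],
  [0,-0.003,0.03,0,0,0],
  [0,0,0.025,0,0,0],
  [0,0,0,0,0,0],
  [0,0,0,0,0,0],
])

```text
t: 4.18
ee_pos: [503.1, -95.8, 163.2]
orientation: [1.442, 1.038, -1.43]
ft_force: [-0.6, 0.1, 0.8]
width: 0.4
```

Run:
```python
from h import *
o=ctrl.get_obs();print(o['ee_pos'],o['ft_force'])
w=snap('wrist','w2')['pixels'];s=snap('scene','s2')['pixels'];b=snap('side','d2')['pixels']
s=cv2.resize(s[125:295,140:400],None,fx=1.7,fy=1.7,interpolation=2);t=cv2.resize(b[130:335,230:410],None,fx=1.9,fy=1.9,interpolation=2)
q=np.zeros((600,800,3),np.uint8);q[:s.shape[0],:s.shape[1]]=s;q[:t.shape[0],450:450+t.shape[1]]=t;q[300:600,:400]=cv2.resize(w,(400,300))
cv2.imwrite('pics/c2.png',q)
```

```text
[503.06078044 -95.81761303 163.18781858] [-0.55225032  0.07954165  0.7719276 ]
```

View pics/c2.png

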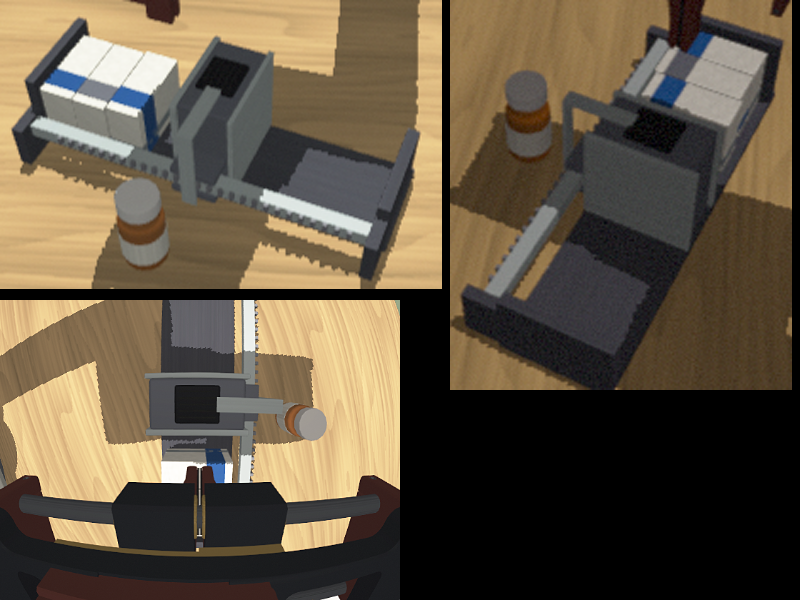

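The pad now sits visibly lower (scene crop (222,72)), and the cartons and bottle haven't moved. The fingers are about 25 mm on the carton side of the face. Next I'll lower them.

Emit:
carry_out([
  [0.03,0,0,0,0,0],
  [0.03,0,0,0,0,0],
  [0.012,0,0,0,0,0],
  [0,0,0,0,0,0],
  [0,0,0,0,0,0],
])

```text
t: 4.95
ee_pos: [506.2, -93.7, 90.6]
orientation: [1.44, 1.038, -1.424]
ft_force: [-0.3, -0.0, -0.1]
width: 0.7
```

Emit:
carry_out([
  [0,0,-0.006,0,0,0],
  [0,0,-0.006,0,0,0],
  [0,0,-0.006,0,0,0],
  [0,0,-0.006,0,0,0],
  [0,0,-0.006,0,0,0],
])

```text
t: 5.58
ee_pos: [516.6, -64.3, 92.4]
orientation: [1.44, 1.035, -1.423]
ft_force: [-0.2, -3.8, -2.0]
width: 0.3
```

Emit:
carry_out([
  [0.001,0,-0.008,0,0,0],
  [0.001,-0.001,-0.008,0,0,0],
  [0.001,0,-0.008,0,0,0],
  [0.001,-0.001,-0.008,0,0,0],
  [0.001,0,-0.008,0,0,0],
  [0.001,-0.001,-0.008,0,0,0],
  [0.001,0,-0.008,0,0,0],
  [0,0,-0.008,0,0,0],
])

```text
t: 6.58
ee_pos: [535.7, 1.9, 85.9]
orientation: [1.441, 1.033, -1.421]
ft_force: [0.8, -3.7, 0.5]
width: 0.7
```

Emit:
carry_out([
  [0,0,-0.008,0,0,0],
  [0,0,-0.008,0,0,0],
  [0,0,-0.008,0,0,0],
  [0,0,-0.004,0,0,0],
  [0,0,-0.003,0,0,0],
])

```text
t: 7.2
ee_pos: [546.4, 33.8, 85.9]
orientation: [1.441, 1.033, -1.42]
ft_force: [1.5, -2.8, 0.4]
width: 0.5
```

Emit:
carry_out([
  [0,0,-0.003,0,0,0],
  [0,0,-0.003,0,0,0],
  [0,0,-0.003,0,0,0],
])

```text
t: 7.58
ee_pos: [549.3, 42.6, 85.9]
orientation: [1.442, 1.033, -1.42]
ft_force: [0.7, -3.0, 0.6]
width: 0.4
```

Emit:
carry_out([
  [0,0,-0.003,0,0,0],
  [0,0,-0.003,0,0,0],
])

```text
t: 7.82
ee_pos: [549.4, 43.0, 86.0]
orientation: [1.431, 1.03, -1.424]
ft_force: [-1.9, -24.5, 5.9]
width: 0.4
```

Emit:
carry_out([
  [0,0,-0.003,0,0,0],
  [0,0,-0.003,0,0,0],
])

```text
t: 8.07
ee_pos: [549.3, 42.8, 86.1]
orientation: [1.421, 1.026, -1.43]
ft_force: [-1.9, -20.2, 4.7]
width: 0.6
```

Emit:
carry_out([
  [0,0,-0.003,0,0,0],
  [0,0,-0.003,0,0,0],
])

```text
t: 8.32
ee_pos: [549.2, 42.6, 86.2]
orientation: [1.412, 1.023, -1.436]
ft_force: [-1.7, -20.2, 6.1]
width: 0.7
```

It came to a hard stop with the force at 20–24 N, close to the predicted home position. I'll back off, lift and look.

Emit:
carry_out([
  [0,0,0.015,0,0,0],
  [0,0,0.02,0,0,0],
  [-0.03,0,0,0,0,0],
  [-0.04,0,0,0,0,0],
  [-0.04,0,0.02,0,0,0],
  [-0.03,0,0.04,0,0,0],
  [0,0,0.04,0,0,0],
  [0,0,0,0,0,0],
])

```text
t: 9.32
ee_pos: [502.8, -87.9, 232.7]
orientation: [1.413, 1.028, -1.44]
ft_force: [-0.2, -0.3, -0.7]
width: 0.6
```

Run:
```python
from h import *
o=ctrl.get_obs();print(o['ee_pos'],o['ft_force'],abs(o['qvel']).max())
s=snap('scene','s3')['pixels'];b=snap('side','d3')['pixels']
s=cv2.resize(s[125:295,140:400],None,fx=1.7,fy=1.7,interpolation=2);t=cv2.resize(b[130:335,230:410],None,fx=1.9,fy=1.9,interpolation=2)
q=np.zeros((400,800,3),np.uint8);q[:s.shape[0],:s.shape[1]]=s;q[:t.shape[0],450:450+t.shape[1]]=t
cv2.imwrite('pics/c3.png',q)
```

```text
[502.80891818 -87.91072909 232.68821139] [-0.18865855 -0.32755476 -0.69226363] 0.023922517582524817
```

View pics/c3.png

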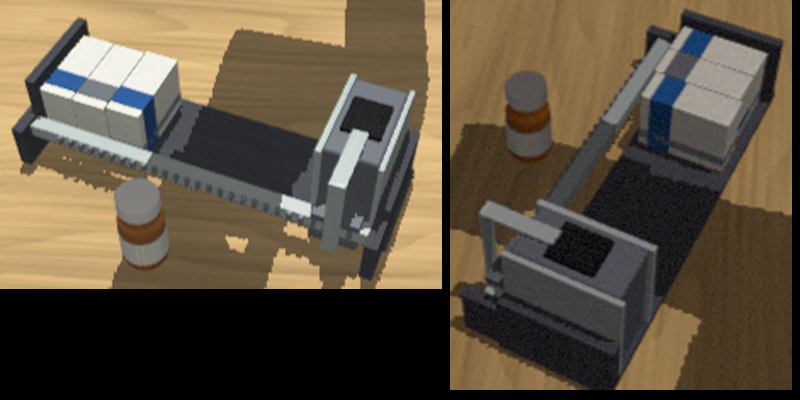

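The bookend now stands against the end stop (scene crop pad (368,118), side crop (579,248)). The cartons and bottle are where they were. I'll check the travel in numbers and hand in.

Run:
```python
from h import *
a=np.load('pics/s3.npz');b=np.load('pics/d3.npz')
p=np.array([onz(a,(140+368/1.7,125+118/1.7),112),onz(b,(230+129/1.9,130+248/1.9),112)])
print(p.round(), 'tray y of pad (home=140):',((p[:,:2]-[513,-56])@[.31,.951]).round())
for n,(x,y,u,v) in {'s':(160,143,250,215),'d':(330,140,400,215)}.items():
    A=np.load(f'pics/{n}{1}.npz')['pixels'];B=np.load(f'pics/{n}{3}.npz')['pixels']
    f=lambda I:np.argwhere(I[y:v,x:u].min(2)>140).mean(0)
    print(n,'white shift px',f(B)-f(A))
ctrl.close_job()
```

```text
[[563.  84. 112.]
 [561.  84. 112.]] tray y of pad (home=140): [149. 148.]
s white shift px [-0.1652431  -1.21078714]
d white shift px [0.14152229 0.29624819]
the job is handed in; nothing more can be done
```

I pressed the release pad fully down, pushed the bookend back to the end stop with closed fingertips, and handed the job in at about 9.5 s. It gave no verdict.

- **Release:** the pad bottomed out at z ≈ 112 mm, about 10 mm of travel. It held firm under roughly 70 N, and the later pictures show it still down.
- **Bookend:** it slid at about 3–4 N, then stopped hard at 20–24 N. The last pictures show it flat against the end stop.
- **Position check that disagreed:** the pad measured at tray y ≈ 148–149 mm, where fully home should be 140 mm. It can't travel past the stop, so I put this down to an error of about 8 mm in my rough tray origin. The start measured with that same origin gives about 134 mm of travel. The hard stop and the pictures are therefore my evidence that it is home.
- **Cartons and bottle:** the cartons shifted about 1 pixel or less between views. The mask was rough and lighting and shadow could account for that. The bottle stood unmoved by eye only.
- **Arm:** it finished clear at z ≈ 233 mm, with force readings below 1 N.

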